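# Rebuild the wheel stack on a glass edging spindle

## Robot

A 6-joint arm with a two-finger parallel gripper is mounted at the origin on the work surface. World frame = base frame: x ahead of the robot, y to its left, z up, the work surface at z = 0. Lengths are in m, angles in rad, forces in N, time in s.
With the tool pointing down it reaches from about 0.425 to 0.95 m from the base axis. Payload 14.7 kg.
Tool frame: the origin (TCP) lies between the finger pads; the fingertips stand 8 mm ahead of it and the grasp point (between the pads) lies 11 mm behind it; x points along the fingers, y is the direction in which the jaws open and shut, and the axes are right-handed (so a half turn about x gives the same grasp; the last joint's range is limited). The gripper opens to 85 mm and grips with 20 to 120 N. Pads are 22 mm wide; open, the fingers measure 114 mm over their backs; the gripper's body (76 mm by 85 mm) begins 54 mm behind the grasp point. The pads swing forward as they close: fully open they stand 13 mm farther back than shut.
Start: joints at [1.278, 0.48, 1.596, -0, 1.065, -0.047], TCP at [0.158, 0.63, 0.239] pointing down, gripper open.
Joint ranges: [-2.75, 2.75], [-0.82, 2.05], [0.23, 2.67], [-1.56, 4.7], [0.09, 2.69], [-2.92, 2.92]. Speed limits (rad/s): [1.89, 1.89, 2.39, 3.01, 3.01, 3.01].

## Interface

Orientations are given as a rotation vector (axis times angle).
In Python, from cell import r gives the robot as it stands. The module is installed in compiled form; this text tells all that it offers.
- The arm moves only by the shell command python3 -m pendant 'ROWS' [OPENING] [FORCE]. ROWS is JSON, a list of rows, each an object with "offset": the shift along the tool's x, y, z in m, a list of three; "yaw": the turn about the tool's x in rad. In form: [{"offset": [x, y, z], "yaw": yaw}, ...]. A call has 1 to 8 rows; each row is the pose to reach, as a shift and turn from the pose commanded when the call began, along the tool's axes at that moment; what a row does not reach only later rows make up. A row lasts 1/8 s, in which the tool goes at most 62.5 mm and 10.7 degrees, less where a joint would pass 70% of its speed; a pose out of reach is approached as far as the arm can. A call with a gripper value outside its range is refused whole. OPENING is the opening, from 0 (shut) to 1 (fully open), set as the call begins (- or left out, the last holds). The fingers move at their own pace and stop on an object; FORCE is the grip in N (left out, the last holds). Time passes only in rows, so rows that repeat a pose let the fingers close. It gives the time, the measured TCP pose, the force and the opening at its end, in the units of the state.
- r.observe(): the state, without advancing time (a new reading comes with each control period).
- r.get_image(name): name is "side" or "top" or "wrist"; returns a dict with "color" (480x640x3 uint8, blue, green, red), "mtx" (3x3 intrinsics, pixels), "dist" ([k1, k2, p1, p2, k3] as OpenCV has them; the pictures are not rectified), "cam_to_world" (4x4, takes a point from camera to world coordinates). Camera axes: x right, y down, z forward; pixel columns grow to the right and rows downward; lengths in m; the calibration is good to about 2 mm. A picture is of the moment at which its call begins. There is no depth.
- r.hand_in(): hands the job in, once; it reports no verdict.
Trained networks look in a picture, given as the dict that the camera call returned (one of the last four; its "shot" number tells which), for a name from the list of things; names that differ only in an ending like _2 or _b are one class to them, and where a whole thing is asked for, a point or a joint stands for the part that bears it (a point fixed in the world has none). Each returns a list of dicts, best first, with "conf" (0 to 1); they miss things now and then, are a little off and sometimes report something else, mostly with a low value. They report only what shows in the picture. A call takes as long as a camera call.
- r.find_in(thing, picture): "at" ([row, column] in pixels, amid what is visible of it).
- r.cut_out(thing, picture): "mask" (480x640 bool, what is visible of it) and "at" ([row, column] in pixels, amid what is visible of it).
- r.landmark_of(thing, picture): "at" ([row, column] in pixels: a listed point, or the origin of a listed thing).
The state is a dict: "time": time; "q": joint angles; "dq": joint speeds; "joint_efforts": joint torques, N m; "eef_pos": TCP position; "tcp_rot": TCP orientation; "ft_force": force on the tool from outside, world axes, zero at the start; "ft_torque": the same for the moment, N m; "finger_gap": opening from 0.0 (shut) to 1.0 (fully open).
Only numpy, scipy, OpenCV 4.12 (cv2) and the standard library are available. Lean on these libraries where they do the work, as an engineer would, in place of code of your own. Each camera call takes 0.05 s, during which the arm holds its last target. There are 200 camera calls.

## Task

Change the wheels on the glass edging spindle: first lift the worn wheel off the spindle's spigot and lay it in the steel scrap tray, then seat all the new wheels lying on the bench on the spindle one on another, flange down, fully home, the largest at the bottom and each next one smaller. Only then push the cap holder's spring ejector slide all the way in so that the end cap comes out onto the ledge, and seat the end cap on top of the stack, fully home. Leave the bottle, the brush and the metal pot where they are.

Things in the scene. Friction and masses are not known exactly. Their poses are not given: they have to be found in the camera images.
- spindle: Fixed spindle head: green foot 116 mm diameter and 12 mm high, steel face 80 mm diameter whose top is 24 mm above the bench, with an upright centring spigot on it (28 mm diameter, 18 mm tall, tapered to 18 mm over its upper 6 mm). Origin: centre of the foot's underside, on the bench.
- seat (a point): Centre of the spindle's steel face, 24 mm above the bench, at the foot of the spigot; the origin of the lowest wheel lies here when it is fully home. z up.
- worn_wheel: The worn wheel, on the spindle's spigot at the start. Same shape as the new wheels (boss 44 mm diameter and 30 mm tall above a 14 mm flange, spigot above, recess below, 62 mm high in all), flange 84 mm diameter. Origin: centre of its underside, z up.
- wheel_104: New flanged wheel, boss up: grey flange 104 mm across, 14 mm thick; on it an aluminium boss 44 mm across, 30 mm tall (grip here); on that a steel spigot 28 mm across, 18 mm tall, tapered to 18 mm over its upper 6 mm. Recess in the underside 32 mm wide, 22 mm deep, fits over a spigot. Seated wheels stand 44 mm apart. Origin: centre of underside, z up. May be absent (None).
- wheel_92: New flanged wheel, boss up: grey flange 92 mm across, 14 mm thick; on it an aluminium boss 44 mm across, 30 mm tall (grip here); on that a steel spigot 28 mm across, 18 mm tall, tapered to 18 mm over its upper 6 mm. Recess in the underside 32 mm wide, 22 mm deep, fits over a spigot. Seated wheels stand 44 mm apart. Origin: centre of underside, z up. May be absent (None).
- wheel_80: New flanged wheel, boss up: grey flange 80 mm across, 14 mm thick; on it an aluminium boss 44 mm across, 30 mm tall (grip here); on that a steel spigot 28 mm across, 18 mm tall, tapered to 18 mm over its upper 6 mm. Recess in the underside 32 mm wide, 22 mm deep, fits over a spigot. Seated wheels stand 44 mm apart. Origin: centre of underside, z up. May be absent (None).
- wheel_68: New flanged wheel, boss up: grey flange 68 mm across, 14 mm thick; on it an aluminium boss 44 mm across, 30 mm tall (grip here); on that a steel spigot 28 mm across, 18 mm tall, tapered to 18 mm over its upper 6 mm. Recess in the underside 32 mm wide, 22 mm deep, fits over a spigot. Seated wheels stand 44 mm apart. Origin: centre of underside, z up. May be absent (None).
- scrap_tray: Fixed open steel tray, 170 x 170 mm outside, 35 mm high, walls and floor 5 mm. Origin: centre of its underside, on the bench.
- cap_holder: Fixed end-cap holder. Origin: on the bench under the middle of the pocket mouth; x out of the mouth, z up. Base plate 8 mm thick, 94 mm wide, x = -125 to 100 mm; its part beyond the mouth is an open ledge. Pocket 76 mm wide inside, under a clear guard (x = -120 to 0) whose top is 64 mm above the bench, with a slot 22 mm wide along its middle.
- ejector (a joint): Ejector slide of the cap holder, m: 0 at rest, 0.085 fully pushed in (end stop), towards the mouth (+x of the holder). A spring pushes it back (2 N at rest, 5.5 N fully in); it returns when let go. It pushes the cap before it until the cap stands on the ledge, its centre about 45 mm outside the mouth.
- ejector_pad (a point): Centre of the rear face of the slide's steel paddle, which is pushed along the holder's +x. The paddle is 44 mm wide (holder y), 12 mm thick and 30 mm tall, centred 88 mm above the bench (from 73 to 103 mm), above the guard. At rest this point is 91 mm behind the mouth.
- end_cap: Dark steel end cap: flange 70 mm across, 14 mm thick; on it a boss 44 mm across, 38 mm tall, top edge chamfered (grip here). Recess in the underside 32 mm wide, 22 mm deep, fits over a spigot. Origin: centre of underside, z up. At the start boss up in the pocket under the guard, its centre about 40 mm inside the mouth, out of reach of fingers.
- oil_bottle: Bystander: amber bottle 60 mm diameter, 160 mm tall. Origin: centre of its underside.
- bench_brush: Bystander: brush lying on the bench. Origin: middle of its underside.
- pot: Bystander: steel pot 80 mm diameter, 90 mm tall. Origin: centre of its underside.

How it is judged:
By the outcome, as a careful person would: the job done as asked, in the order asked, and still so for the second after the job is handed in, with the robot touching nothing.
Of wheel_104, wheel_92, wheel_80, wheel_68 only 3 to 4 are there at a start; the rules pass over those that are not, and their reading is None.
At some moment in a run one of wheel_104, worn_wheel may be knocked a few centimetres aside while the robot is not near it.
It also fails if it takes over 210 s, if anything falls off the work surface, if the arm or the gripper's body presses on something with over 40 N, if the wrist force passes 120 N, or if a joint passes its speed limit or range.

## Working session

There is one attempt and no reset: what is moved stays moved. The work goes in short steps, Python scripts to look and compute and a shell command to move; the robot and the scene stay as the last step left them, time stands still between calls to the robot, and variables do not carry over. Pictures are saved under pics/ and viewed, about 12 in all and at most 16, crops included, and the job is handed in when it is done.

```bash
mkdir -p pics
cat > h.py <<'E'
import numpy as np, cv2
from cell import r
from scipy.spatial.transform import Rotation as R
def ray(p,at):
    u=cv2.undistortPoints(np.array([[[at[1],at[0]]]],float),p["mtx"],p["dist"])[0,0]
    T=np.array(p["cam_to_world"]); d=T[:3,:3]@[u[0],u[1],1]; return T[:3,3],d/np.linalg.norm(d)
def onz(p,at,z):
    o,d=ray(p,at); return o+d*(z-o[2])/d[2]
def proj(p,X):
    T=np.linalg.inv(np.array(p["cam_to_world"])); rv=cv2.Rodrigues(T[:3,:3])[0]
    q=cv2.projectPoints(np.array(X,float).reshape(-1,3),rv,T[:3,3],p["mtx"],np.array(p["dist"]))[0].reshape(-1,2)
    return q[:,::-1]
def conv(p):
    for k in("mtx","dist","cam_to_world"): p[k]=np.array(p[k],float)
    return p
def pic(n): return conv(r.get_image(n))
def go(target,yaw=None):
    s=r.observe(); M=R.from_rotvec(s["tcp_rot"]).as_matrix()
    return np.round(M.T@(np.array(target)-s["eef_pos"]),4)
E
python3 - <<'E'
from h import *
s=r.observe(); print(s); print(R.from_rotvec(s["tcp_rot"]).as_matrix().round(3))
for n in("top","side"):
    p=pic(n); cv2.imwrite(f"pics/{n}0.png",p["color"]); print(n,p["cam_to_world"].round(3).tolist())
    for t,z in [("spindle",0),("seat",.024),("worn_wheel",.024),("wheel_104",0),("wheel_92",0),("wheel_80",0),("wheel_68",0),("scrap_tray",0),("cap_holder",0),("ejector_pad",.088),("end_cap",.008),("oil_bottle",0),("bench_brush",0),("pot",0)]:
        print(t,[(round(d["conf"],2),np.round(d["at"]).tolist(),onz(p,d["at"],z).round(3)[:2].tolist()) for d in r.landmark_of(t,p)[:3]])
E
```

```text
{'time': 0.0, 'q': array([ 1.27839775e+00,  4.80822596e-01,  1.59690991e+00,  1.41842194e-05,
        1.06512360e+00, -4.66152798e-02]), 'dq': array([-2.09329437e-03, -4.70856492e-05, -8.14688763e-04, -1.50235761e-03,
       -1.65739131e-03, -2.01914850e-04]), 'joint_efforts': array([-4.74447283e-03, -9.50613427e+01, -4.30213630e+01, -5.84076879e-04,
        1.19261848e-02,  5.96352493e-05]), 'eef_pos': array([0.15801524, 0.63005359, 0.23866497]), 'tcp_rot': array([ 0.19198284,  1.56239531, -0.19393982]), 'ft_force': array([ 0.20657043, -0.29115703, -0.19970492]), 'ft_torque': array([0.08985666, 0.02102295, 0.00223076]), 'finger_gap': 0.9960362060298614}
[[-0.     0.243  0.97 ]
 [-0.001  0.97  -0.243]
 [-1.    -0.001 -0.   ]]
top [[0.02, -0.994, 0.108, 0.46], [-1.0, -0.019, 0.01, 0.038], [-0.008, -0.108, -0.994, 1.176], [0.0, 0.0, 0.0, 1.0]]
spindle []
seat []
worn_wheel [(0.66, [217.0, 362.0], [0.641, -0.047])]
wheel_104 [(0.76, [222.0, 256.0], [0.628, 0.179]), (0.76, [290.0, 253.0], [0.483, 0.182]), (0.55, [308.0, 312.0], [0.447, 0.054])]
wheel_92 [(0.76, [222.0, 256.0], [0.628, 0.
[... 1395 characters left out ...]
0.446, 0.057]), (0.56, [221.0, 254.0], [0.479, 0.196])]
wheel_68 [(0.93, [219.0, 320.0], [0.631, 0.183]), (0.75, [268.0, 242.0], [0.446, 0.057]), (0.56, [221.0, 254.0], [0.479, 0.196])]
scrap_tray [(0.73, [177.0, 259.0], [0.503, 0.359]), (0.48, [405.0, 220.0], [0.394, -0.24])]
cap_holder [(0.73, [427.0, 284.0], [0.497, -0.294]), (0.54, [223.0, 320.0], [0.629, 0.169]), (0.31, [255.0, 388.0], [0.758, 0.048])]
ejector_pad [(0.58, [404.0, 221.0], [0.408, -0.284])]
end_cap [(0.43, [177.0, 338.0], [0.7, 0.32])]
oil_bottle [(0.9, [180.0, 338.0], [0.699, 0.317]), (0.36, [252.0, 386.0], [0.757, 0.056])]
bench_brush [(0.88, [255.0, 389.0], [0.762, 0.047])]
pot [(0.89, [366.0, 401.0], [0.713, -0.216])]
```

View pics/top0.png

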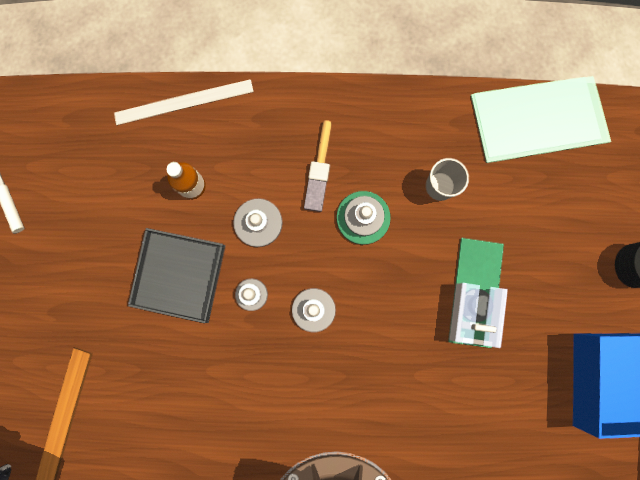

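View pics/side0.png

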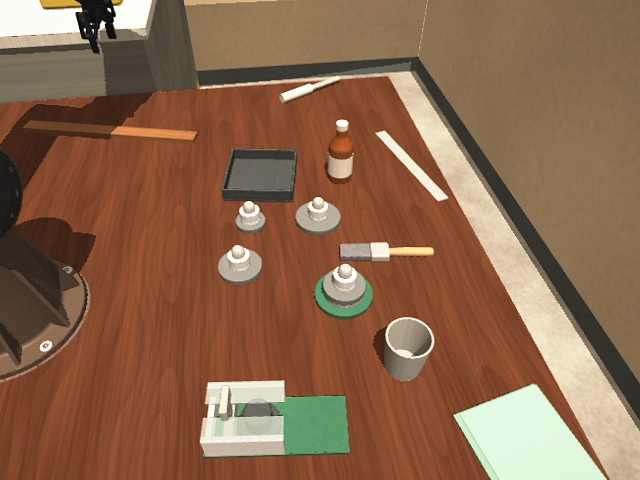

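The pictures show three new wheels: largest near top (222,256), mid (310,313), small (294,251). The worn wheel is on the spindle at (217,363), the tray at (275,177) and the cap holder at (300,480). Next I measure diameters and centres.

```bash
cat >> h.py <<'E'
def circ(p,mask,z):
    c=max(cv2.findContours(mask.astype(np.uint8),cv2.RETR_EXTERNAL,cv2.CHAIN_APPROX_NONE)[0],key=cv2.contourArea)
    P=np.array([onz(p,(v,u),z)[:2] for u,v in c[:,0]])*1000
    (e,d,a)=cv2.fitEllipse(P.astype(np.float32)); return np.round(e,1),np.round(d,1)
E
python3 - <<'E'
from h import *
for n in("top","side"):
    p=pic(n)
    for t in("wheel_104","worn_wheel","scrap_tray"):
        for d in r.cut_out(t,p)[:4]:
            print(n,t,round(d["conf"],2),np.round(d["at"]),*circ(p,d["mask"],.010 if t!="worn_wheel" else .034))
    hsv=cv2.cvtColor(p["color"],cv2.COLOR_BGR2HSV); g=((hsv[...,0]>50)&(hsv[...,0]<95)&(hsv[...,1]>90)).astype(np.uint8)
    nn,l,st,ce=cv2.connectedComponentsWithStats(g)
    for i in range(1,nn):
        if st[i,4]>300:
            m=l==i; print(n,"green",st[i],circ(p,m,.012))
            c=max(cv2.findContours(m.astype(np.uint8),0,2)[0],key=cv2.contourArea)
            b=cv2.boxPoints(cv2.minAreaRect(c)); print([onz(p,(v,u),.008)[:2].round(4).tolist() for u,v in b])
    for d in r.cut_out("scrap_tray",p)[:1]:
        c=max(cv2.findContours(d["mask"].astype(np.uint8),0,2)[0],key=cv2.contourArea)
        b=cv2.boxPoints(cv2.minAreaRect(c)); print("tray",[onz(p,(v,u),.035)[:2].round(4).tolist() for u,v in b])
E
```

```text
top wheel_104 0.8 [310. 313.] [443.8  53.1] [87.4 88.2]
top wheel_104 0.73 [223. 254.] [626.6 176. ] [103.1 104.7]
top wheel_104 0.61 [295. 251.] [472.2 184. ] [61.7 64.7]
top worn_wheel 0.66 [214. 366.] [641.4 -50.9] [81.8 83. ]
top worn_wheel 0.48 [303. 479.] [ 456.9 -300. ] [24.7 78. ]
top worn_wheel 0.21 [176. 320.] [718.9  49.2] [ 39.5 227. ]
top scrap_tray 0.72 [275. 178.] [509.7 347.1] [200.8 210.4]
top green [337 192  53  52 910] (array([641.7, -50.4]), array([111.6, 112.5]))
[[0.6962, 0.0061], [0.6986, -0.1063], [0.5877, -0.1068], [0.5856, 0.0044]]
top green [ 456  238   47   55 1923] (array([ 547.5, -301.3]), array([106.6, 113.3]))
[[0.4941, -0.2478], [0.6019, -0.262], [0.5921, -0.3561], [0.4839, -0.341]]
tray [[0.4395, 0.4426], [0.6106, 0.4127], [0.5758, 0.2367], [0.4076, 0.268]]
side wheel_104 0.87 [220. 252.] [472.2 198.5] [ 63.8 109.1]
side wheel_104 0.83 [216. 319.] [627.1 180.1] [103.3 120.3]
side wheel_104 0.59 [265. 242.] [442.8  56.5] [ 89.3 107.3]
side wheel_104 0.58 [284. 342.] [646.8 -25.7] [ 84.2 103.9]
side worn_wheel 0.63 [283. 344.] [642.1 -44.8] [79.8 99. ]
side scrap_tray 0.81 [175. 260.] [508.3 361.9] [210.8 246. ]
side scrap_tray 0.59 [404. 225.] [ 407.4 -248.1] [29.1 62.5]
side green [315 277  57  42 807] (array([641.1, -47. ]), array([104.2, 116.7]))
[[0.5731, -0.0909], [0.5949, 0.0043], [0.7064, -0.0265], [0.6771, -0.1188]]
side green [ 272  396   77   59 3673] (array([ 543.9, -300. ]), array([106.1, 123.9]))
[[0.4815, -0.2449], [0.6048, -0.2585], [0.5895, -0.3522], [0.4764, -0.3393]]
tray [[0.4151, 0.4503], [0.609, 0.4217], [0.5825, 0.2122], [0.4115, 0.2376]]
```

Run:
```python
from h import *
print(go([.60,-.05,.24]),go([.40,.20,.24]))
```

```text
[-0.0007 -0.5525  0.5942] [-0.0007 -0.3587  0.3394]
```

```bash
python3 -m pendant '[{"offset":[0,-0.276,0.297],"yaw":0},{"offset":[0,-0.276,0.297],"yaw":0},{"offset":[0,-0.5525,0.594],"yaw":0},{"offset":[0,-0.5525,0.594],"yaw":0},{"offset":[0,-0.5525,0.594],"yaw":0},{"offset":[0,-0.5525,0.594],"yaw":0},{"offset":[0,-0.5525,0.594],"yaw":0},{"offset":[0,-0.5525,0.594],"yaw":0}]' 1 60
python3 - <<'E'
from h import *
print(go([.60,-.05,.24]))
E
```

```text
time: 3.0
eef_pos: [0.4314, 0.2093, 0.2396]
tcp_rot: [0.193, 1.561, -0.192]
ft_force: [0.9, 0.5, 0.4]
finger_gap: 1.005
[-0.0004 -0.2105  0.2266]
```

```bash
python3 -m pendant '[{"offset":[0,-0.2105,0.2266],"yaw":0},{"offset":[0,-0.2105,0.2266],"yaw":0},{"offset":[0,-0.2105,0.2266],"yaw":0},{"offset":[0,-0.2105,0.2266],"yaw":0},{"offset":[0,-0.2105,0.2266],"yaw":0},{"offset":[0,-0.2105,0.2266],"yaw":0},{"offset":[0,-0.2105,0.2266],"yaw":0},{"offset":[0,-0.2105,0.2266],"yaw":0}]'
python3 - <<'E'
from h import *
p=pic("wrist"); cv2.imwrite("pics/w1.png",p["color"]); print(p["cam_to_world"].round(3).tolist(), r.observe()["eef_pos"])
for t,z in (("worn_wheel",.024),("spindle",0),("seat",.024)):
    for d in r.landmark_of(t,p)[:2]: print(t,d["conf"],np.round(d["at"]),onz(p,d["at"],z).round(4))
for d in r.cut_out("worn_wheel",p)[:1]: print(circ(p,d["mask"],.036))
hsv=cv2.cvtColor(p["color"],cv2.COLOR_BGR2HSV); g=((hsv[...,0]>50)&(hsv[...,0]<95)&(hsv[...,1]>90))
print(circ(p,g,.012))
print(go([.6415,-.049,.049]))
E
```

```text
time: 4.0
eef_pos: [0.5984, -0.0471, 0.2394]
tcp_rot: [0.192, 1.563, -0.192]
ft_force: [0.2, 0.2, 0.7]
finger_gap: 0.999
[[0.242, 0.923, 0.3, 0.522], [0.97, -0.23, -0.075, -0.028], [-0.001, 0.309, -0.951, 0.374], [0.0, 0.0, 0.0, 1.0]] [ 0.59844324 -0.04707882  0.23945959]
worn_wheel 0.8 [262. 325.] [ 0.648  -0.0487  0.024 ]
(array([641.6, -48.3]), array([82.5, 85.4]))
(array([ 546.6, -297. ]), array([105.8, 120.1]))
[0.1905 0.0089 0.0417]
```

View pics/w1.png

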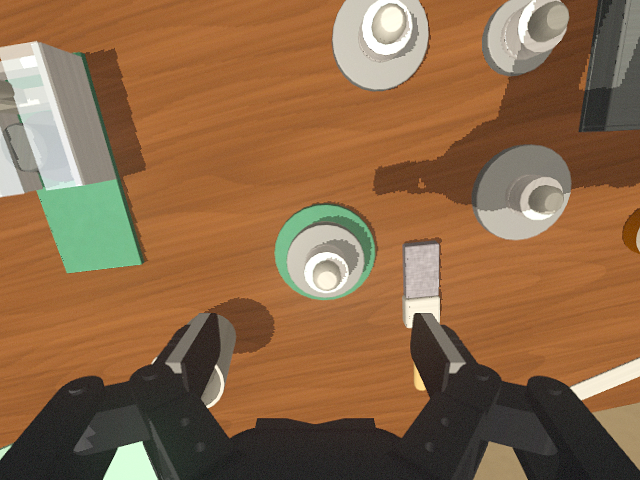

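The wrist view shows the worn wheel at (270,325), agreeing with top and side: centre (0.6415, -0.0485).

```bash
python3 -m pendant '[{"offset":[0.04,0.0093,0.0416],"yaw":0},{"offset":[0.04,0.0093,0.0416],"yaw":0},{"offset":[0.12,0.0093,0.0416],"yaw":0},{"offset":[0.17,0.0093,0.0416],"yaw":0},{"offset":[0.19,0.0093,0.0416],"yaw":0},{"offset":[0.19,0.0093,0.0416],"yaw":0},{"offset":[0.19,0.0093,0.0416],"yaw":0},{"offset":[0.19,0.0093,0.0416],"yaw":0}]'
python3 -m pendant '[{"offset":[0,0,0],"yaw":0},{"offset":[0,0,0],"yaw":0},{"offset":[0,0,0],"yaw":0},{"offset":[0,0,0],"yaw":0},{"offset":[0,0,0],"yaw":0},{"offset":[0,0,0],"yaw":0},{"offset":[0,0,0],"yaw":0},{"offset":[0,0,0],"yaw":0}]' 0 60
```

```text
time: 5.25
eef_pos: [0.6427, -0.0494, 0.0512]
tcp_rot: [0.193, 1.559, -0.193]
ft_force: [0.6, -0.7, 0.4]
finger_gap: 1.0
time: 6.25
eef_pos: [0.642, -0.049, 0.0501]
tcp_rot: [0.193, 1.561, -0.193]
ft_force: [-2.7, 3.9, 11.8]
finger_gap: 0.495
```

```bash
python3 -m pendant '[{"offset":[-0.02,0,0],"yaw":0},{"offset":[-0.06,0,0],"yaw":0},{"offset":[-0.11,0,0],"yaw":0},{"offset":[-0.14,0,0],"yaw":0},{"offset":[-0.14,0,0],"yaw":0},{"offset":[-0.14,0,0],"yaw":0},{"offset":[-0.14,0,0],"yaw":0},{"offset":[-0.14,0,0],"yaw":0}]'
python3 - <<'E'
from h import *
p=pic("wrist"); cv2.imwrite("pics/w2.png",p["color"])
print(go([.508,.341,.19]),r.observe()["eef_pos"])
hsv=cv2.cvtColor(p["color"],cv2.COLOR_BGR2HSV)
p=pic("side");
for t in ("worn_wheel","spindle","seat"):
  for d in r.landmark_of(t,p)[:2]: print(t,d["conf"],np.round(d["at"]),onz(p,d["at"],.024).round(4))
E
```

```text
time: 7.25
eef_pos: [0.6411, -0.0493, 0.1881]
tcp_rot: [0.193, 1.564, -0.193]
ft_force: [0.0, -1.2, -3.7]
finger_gap: 0.492
[-0.0014  0.3462 -0.2241] [ 0.64119463 -0.04928952  0.18837925]
worn_wheel 0.93 [238. 344.] [0.6682 0.0901 0.024 ]
spindle 0.61 [298. 340.] [ 0.6298 -0.0683  0.024 ]
spindle 0.49 [181. 256.] [0.4941 0.3136 0.024 ]
seat 0.82 [288. 346.] [ 0.6451 -0.048   0.024 ]
seat 0.63 [238. 346.] [0.6741 0.0886 0.024 ]
```

View pics/w2.png

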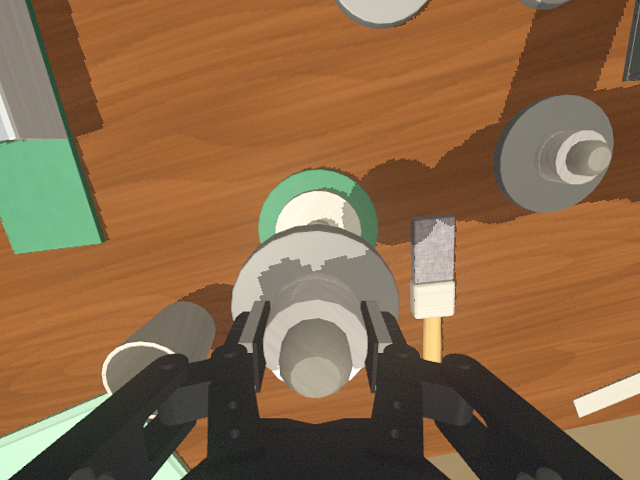

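The worn wheel is held (270–330, 315) and clear of the spindle. Now to the tray.

```bash
python3 -m pendant '[{"offset":[0,0.346,-0.224],"yaw":0},{"offset":[0,0.346,-0.224],"yaw":0},{"offset":[0,0.346,-0.224],"yaw":0},{"offset":[0,0.346,-0.224],"yaw":0},{"offset":[0,0.346,-0.224],"yaw":0},{"offset":[0,0.346,-0.224],"yaw":0},{"offset":[0,0.346,-0.224],"yaw":0},{"offset":[0,0.346,-0.224],"yaw":0}]'
python3 -m pendant '[{"offset":[0,0,0],"yaw":0},{"offset":[0,0,0],"yaw":0}]'
python3 - <<'E'
from h import *
p=pic("top"); cv2.imwrite("pics/t2.png",p["color"])
print(go([.508,.341,.19]),r.observe()["eef_pos"])
c,d=proj(p,[[.508,.341,.035],[.508,.341,.06]]); print(c,d)
for t in ("worn_wheel","wheel_104"):
  for d in r.cut_out(t,p)[:4]: print(t,d["conf"],np.round(d["at"]),*circ(p,d["mask"],.010))
E
```

```text
time: 8.5
eef_pos: [0.5074, 0.3434, 0.1893]
tcp_rot: [0.191, 1.562, -0.19]
ft_force: [0.5, -0.6, -2.4]
finger_gap: 0.495
time: 8.75
eef_pos: [0.5089, 0.3399, 0.1893]
tcp_rot: [0.194, 1.562, -0.194]
ft_force: [0.7, -0.8, -2.5]
finger_gap: 0.494
[-0.0006  0.0009 -0.0012] [0.5089562  0.339858   0.18935327]
[275.37923217 175.82890868] [274.78384099 172.68321694]
worn_wheel 0.93 [263. 164.] [536.  364.8] [40.5 84.2]
wheel_104 0.95 [312. 312.] [442.3  52.6] [86.7 90.4]
wheel_104 0.76 [293. 249.] [472.8 184.8] [61.3 65.2]
wheel_104 0.74 [326. 486.] [ 410.8 -313.6] [16.3 57.4]
wheel_104 0.66 [225. 257.] [626.2 174.9] [100.6 102.9]
```

View pics/t2.png

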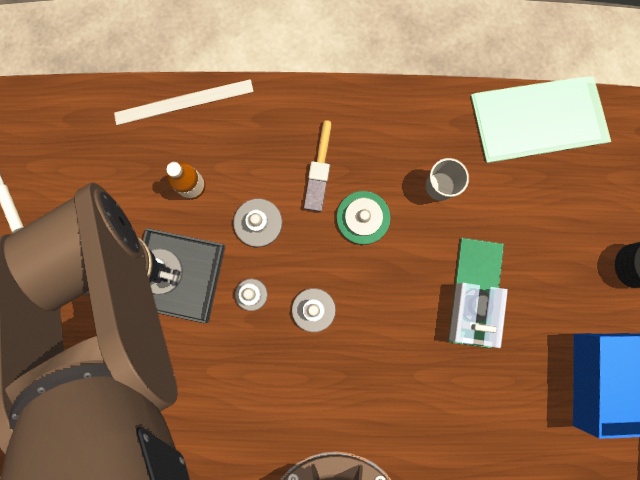

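The worn wheel is over the tray; the spindle stands bare at (217,363). Lowering and releasing.

```bash
python3 -m pendant '[{"offset":[0.05,0,0],"yaw":0},{"offset":[0.10,0,0],"yaw":0},{"offset":[0.135,0,0],"yaw":0},{"offset":[0.150,0,0],"yaw":0},{"offset":[0.156,0,0],"yaw":0},{"offset":[0.158,0,0],"yaw":0},{"offset":[0.158,0,0],"yaw":0},{"offset":[0.158,0,0],"yaw":0}]'
python3 -m pendant '[{"offset":[0,0,0],"yaw":0},{"offset":[0,0,0],"yaw":0},{"offset":[0,0,0],"yaw":0},{"offset":[-0.02,0,0],"yaw":0},{"offset":[-0.06,0,0],"yaw":0},{"offset":[-0.10,0,0],"yaw":0},{"offset":[-0.15,0,0],"yaw":0},{"offset":[-0.15,0,0],"yaw":0}]' 0.85
python3 - <<'E'
from h import *
p=pic("side"); cv2.imwrite("pics/s2.png",p["color"])
for t in ("seat","spindle"):
  for d in r.landmark_of(t,p)[:2]: print(t,d["conf"],np.round(d["at"]),onz(p,d["at"],.024 if t=="seat" else 0).round(4))
print("hover104",go([.59,.177,.2]), go([.627,.176,.025]))
E
```

```text
time: 9.9
eef_pos: [0.509, 0.3411, 0.0322]
tcp_rot: [0.194, 1.561, -0.192]
ft_force: [1.2, -0.1, -2.8]
finger_gap: 0.495
time: 10.9
eef_pos: [0.5106, 0.3421, 0.1866]
tcp_rot: [0.196, 1.556, -0.189]
ft_force: [-0.7, 0.4, -0.7]
finger_gap: 0.854
seat 0.58 [288. 347.] [ 0.648  -0.0477  0.024 ]
spindle 0.61 [292. 342.] [ 0.6417 -0.0374  0.    ]
hover104 [-0.0185 -0.1388  0.1192] [ 0.1565 -0.1307  0.1553]
```

View pics/s2.png

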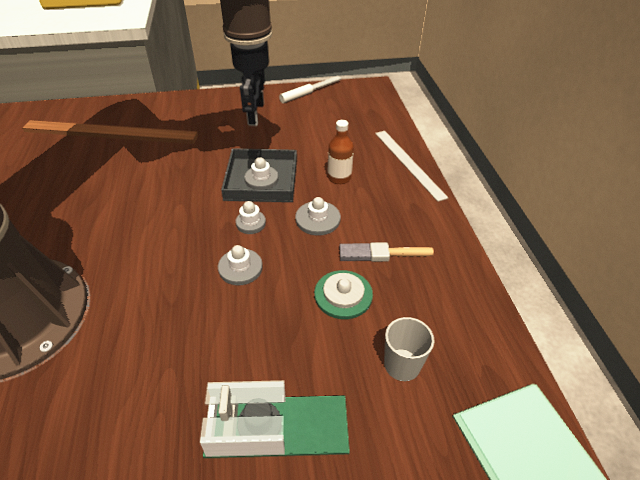

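The worn wheel stands in the tray (175,261). On to wheel_104.

```bash
python3 -m pendant '[{"offset":[-0.02,-0.139,0.12],"yaw":0},{"offset":[-0.02,-0.139,0.12],"yaw":0},{"offset":[-0.02,-0.139,0.12],"yaw":0},{"offset":[-0.02,-0.139,0.12],"yaw":0},{"offset":[-0.02,-0.139,0.12],"yaw":0},{"offset":[-0.02,-0.139,0.12],"yaw":0}]' 1
cat >> h.py <<'E'
def locate(cam,things,z,near,rad=.06):
    p=pic(cam)
    for t in things:
        for d in r.cut_out(t,p)[:5]:
            e,s=circ(p,d["mask"],z)
            if np.hypot(*(e/1000-np.array(near)))<rad: print(cam,t,round(d["conf"],2),e,s)
    return p
E
python3 - <<'E'
from h import *
p=locate("wrist",["wheel_104"],.012,(.627,.176)); locate("top",["wheel_104"],.012,(.627,.176))
print(go([.627,.176,.025]),r.observe()["eef_pos"])
p=pic("wrist"); hsv=cv2.cvtColor(p["color"],cv2.COLOR_BGR2HSV); g=((hsv[...,0]>50)&(hsv[...,0]<95)&(hsv[...,1]>90)).astype(np.uint8)
nn,l,st,ce=cv2.connectedComponentsWithStats(g)
for i in range(1,nn):
    if st[i,4]>300: print(st[i],circ(p,l==i,.012))
E
```

```text
time: 11.8
eef_pos: [0.5902, 0.1777, 0.2006]
tcp_rot: [0.192, 1.564, -0.192]
ft_force: [0.4, -0.6, -0.4]
finger_gap: 0.997
wrist wheel_104 0.91 [626.1 178.4] [102.4 103.7]
top wheel_104 0.5 [644.4 134.9] [12.1 31.9]
[0.1762 0.0072 0.0356] [0.59070007 0.17762218 0.20118927]
[ 78 271  81  91 843] (array([643.2, -50.4]), array([ 98.4, 106.3]))
```

```bash
python3 -m pendant '[{"offset":[0.03,0.0085,0.035],"yaw":0},{"offset":[0.03,0.0085,0.035],"yaw":0},{"offset":[0.10,0.0085,0.035],"yaw":0},{"offset":[0.15,0.0085,0.035],"yaw":0},{"offset":[0.175,0.0085,0.035],"yaw":0},{"offset":[0.175,0.0085,0.035],"yaw":0},{"offset":[0.175,0.0085,0.035],"yaw":0},{"offset":[0.175,0.0085,0.035],"yaw":0}]'
python3 -m pendant '[{"offset":[0,0,0],"yaw":0},{"offset":[0,0,0],"yaw":0},{"offset":[0,0,0],"yaw":0},{"offset":[0,0,0],"yaw":0},{"offset":[0,0,0],"yaw":0},{"offset":[0,0,0],"yaw":0},{"offset":[-0.06,0,0],"yaw":0},{"offset":[-0.11,0,0],"yaw":0}]' 0 60
python3 -m pendant '[{"offset":[0,0,0],"yaw":0},{"offset":[0,0,0],"yaw":0}]'
python3 - <<'E'
from h import *
print(go([.6415,-.0485,.135]),r.observe()["eef_pos"])
E
```

```text
time: 13.05
eef_pos: [0.6281, 0.1768, 0.0282]
tcp_rot: [0.194, 1.56, -0.192]
ft_force: [0.1, 0.0, 0.0]
finger_gap: 1.001
time: 14.05
eef_pos: [0.6267, 0.1764, 0.1373]
tcp_rot: [0.193, 1.563, -0.193]
ft_force: [1.6, -1.0, -3.7]
finger_gap: 0.495
time: 14.3
eef_pos: [0.6264, 0.1763, 0.1356]
tcp_rot: [0.193, 1.563, -0.193]
ft_force: [0.3, 0.2, -4.8]
finger_gap: 0.49
[ 0.0006 -0.2144  0.0693] [0.62643736 0.17630712 0.1355644 ]
```

```bash
python3 -m pendant '[{"offset":[0,-0.215,0.07],"yaw":0},{"offset":[0,-0.215,0.07],"yaw":0},{"offset":[0,-0.215,0.07],"yaw":0},{"offset":[0,-0.215,0.07],"yaw":0},{"offset":[0,-0.215,0.07],"yaw":0},{"offset":[0,-0.215,0.07],"yaw":0},{"offset":[0.04,-0.215,0.07],"yaw":0},{"offset":[0.06,-0.215,0.07],"yaw":0}]'
python3 -m pendant '[{"offset":[0.007,0,0],"yaw":0},{"offset":[0.014,0,0],"yaw":0},{"offset":[0.016,0,0],"yaw":0},{"offset":[0.016,0,0],"yaw":0}]'
python3 -m pendant '[{"offset":[0.005,0,0],"yaw":0},{"offset":[0.007,0,0],"yaw":0},{"offset":[0.007,0,0],"yaw":0}]'
```

```text
time: 15.3
eef_pos: [0.6413, -0.0476, 0.0741]
tcp_rot: [0.192, 1.565, -0.192]
ft_force: [-0.6, 0.9, -5.0]
finger_gap: 0.494
time: 15.8
eef_pos: [0.643, -0.0491, 0.0608]
tcp_rot: [0.193, 1.561, -0.193]
ft_force: [0.7, 0.4, -2.3]
finger_gap: 0.498
time: 16.18
eef_pos: [0.6427, -0.049, 0.0532]
tcp_rot: [0.193, 1.562, -0.193]
ft_force: [1.7, 0.8, -4.5]
finger_gap: 0.495
```

```bash
python3 -m pendant '[{"offset":[0.003,0,0],"yaw":0},{"offset":[0.003,0,0],"yaw":0},{"offset":[0.003,0,0],"yaw":0}]'
python3 -m pendant '[{"offset":[0.002,0,0],"yaw":0},{"offset":[0.002,0,0],"yaw":0}]'
```

```text
time: 16.55
eef_pos: [0.6429, -0.0491, 0.0512]
tcp_rot: [0.193, 1.562, -0.193]
ft_force: [-3.5, 0.9, 11.1]
finger_gap: 0.491
time: 16.8
eef_pos: [0.6429, -0.0491, 0.0511]
tcp_rot: [0.193, 1.561, -0.193]
ft_force: [-14.8, 1.7, 41.9]
finger_gap: 0.494
```

```bash
python3 -m pendant '[{"offset":[0,0,0],"yaw":0},{"offset":[0,0,0],"yaw":0},{"offset":[0,0,0],"yaw":0},{"offset":[0,0,0],"yaw":0},{"offset":[-0.04,0,0],"yaw":0},{"offset":[-0.09,0,0],"yaw":0},{"offset":[-0.14,0,0],"yaw":0},{"offset":[-0.14,0,0],"yaw":0}]' 1
python3 - <<'E'
from h import *
print(go([.59,-.049,.2]), go([.442,.053,.2]))
E
```

```text
time: 17.8
eef_pos: [0.645, -0.0493, 0.1924]
tcp_rot: [0.193, 1.555, -0.193]
ft_force: [0.5, 0.2, 0.1]
finger_gap: 1.001
[-0.0079 -0.013  -0.0534] [-0.009   0.0499 -0.2217]
```

```bash
python3 -m pendant '[{"offset":[-0.012,0.0,-0.06],"yaw":0},{"offset":[-0.012,0.0,-0.06],"yaw":0},{"offset":[-0.012,0.0,-0.06],"yaw":0},{"offset":[-0.012,0.0,-0.06],"yaw":0}]'
python3 - <<'E'
from h import *
p=locate("wrist",["wheel_104"],.036,(.642,-.049)); cv2.imwrite("pics/w3.png",p["color"])
locate("top",["wheel_104"],.012,(.443,.053)); 
print(go([.443,.053,.2]), go([.443,.053,.025]))
E
```

```text
time: 18.3
eef_pos: [0.5854, -0.0347, 0.1999]
tcp_rot: [0.193, 1.562, -0.193]
ft_force: [0.3, 0.4, -0.4]
finger_gap: 1.0
wrist wheel_104 0.72 [640.8 -49.6] [102.9 106.5]
top wheel_104 0.9 [446.1  81.5] [27.7 80.7]
[-0.      0.0505 -0.1589] [ 0.175   0.0505 -0.1589]
```

View pics/w3.png

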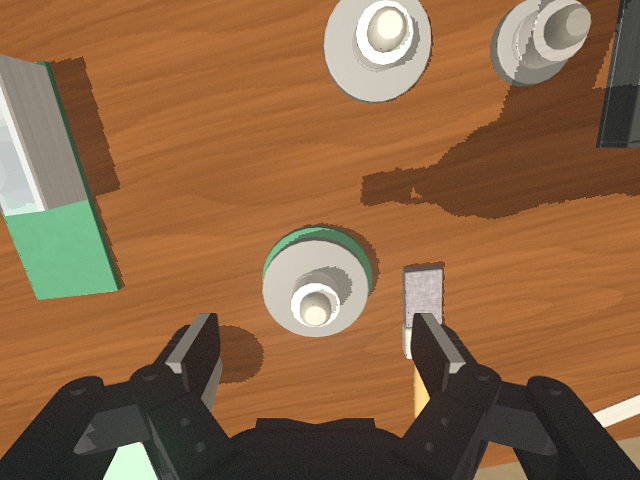

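wheel_104 is seated on the spindle (285,317), level and centred. Going to wheel_92.

```bash
python3 -m pendant '[{"offset":[0,0.0505,-0.159],"yaw":0},{"offset":[0,0.0505,-0.159],"yaw":0},{"offset":[0,0.0505,-0.159],"yaw":0},{"offset":[0,0.0505,-0.159],"yaw":0},{"offset":[0,0.0505,-0.159],"yaw":0},{"offset":[0,0.0505,-0.159],"yaw":0}]'
python3 - <<'E'
from h import *
p=locate("wrist",["wheel_92"],.012,(.443,.053)); locate("side",["wheel_92"],.012,(.443,.053)); cv2.imwrite("pics/w4.png",p["color"])
print(go([.443,.053,.025]),r.observe()["eef_pos"])
E
```

```text
time: 19.25
eef_pos: [0.4437, 0.0528, 0.2003]
tcp_rot: [0.193, 1.561, -0.193]
ft_force: [-0.3, -1.3, -0.5]
finger_gap: 0.999
wrist wheel_92 0.57 [442.7  54.5] [90.8 91.8]
side wheel_92 0.97 [443.  55.] [ 88.4 105.5]
[1.751e-01 2.000e-04 1.000e-04] [0.44292605 0.05287653 0.20012881]
```

Diameter 91–92 mm confirms it is the 92. Grasp at (0.443, 0.054).

```bash
python3 -m pendant '[{"offset":[0.06,0.0015,0],"yaw":0},{"offset":[0.12,0.0015,0],"yaw":0},{"offset":[0.16,0.0015,0],"yaw":0},{"offset":[0.174,0.0015,0],"yaw":0},{"offset":[0.174,0.0015,0],"yaw":0},{"offset":[0.174,0.0015,0],"yaw":0}]'
python3 -m pendant '[{"offset":[0,0,0],"yaw":0},{"offset":[0,0,0],"yaw":0},{"offset":[0,0,0],"yaw":0},{"offset":[0,0,0],"yaw":0},{"offset":[0,0,0],"yaw":0},{"offset":[0,0,0],"yaw":0},{"offset":[-0.06,0,0],"yaw":0},{"offset":[-0.12,0,0],"yaw":0}]' 0 60
python3 -m pendant '[{"offset":[-0.03,0,0],"yaw":0},{"offset":[-0.03,0,0],"yaw":0},{"offset":[-0.03,0,0],"yaw":0}]'
python3 - <<'E'
from h import *
print(go([.6425,-.0493,.175]),r.observe()["eef_pos"])
E
```

```text
time: 20.2
eef_pos: [0.4439, 0.0547, 0.0275]
tcp_rot: [0.193, 1.56, -0.193]
ft_force: [-0.0, 0.6, -0.4]
finger_gap: 0.998
time: 21.2
eef_pos: [0.442, 0.0546, 0.1472]
tcp_rot: [0.193, 1.565, -0.193]
ft_force: [1.3, -0.7, -4.1]
finger_gap: 0.493
time: 21.58
eef_pos: [0.4422, 0.0546, 0.1754]
tcp_rot: [0.193, 1.563, -0.193]
ft_force: [-0.5, -0.5, -4.3]
finger_gap: 0.492
[ 1.000e-04 -5.200e-02  2.196e-01] [0.44216541 0.05460008 0.17535767]
```

```bash
python3 -m pendant '[{"offset":[0,-0.052,0.2195],"yaw":0},{"offset":[0,-0.052,0.2195],"yaw":0},{"offset":[0,-0.052,0.2195],"yaw":0},{"offset":[0,-0.052,0.2195],"yaw":0},{"offset":[0,-0.052,0.2195],"yaw":0},{"offset":[0,-0.052,0.2195],"yaw":0},{"offset":[0.03,-0.052,0.2195],"yaw":0},{"offset":[0.05,-0.052,0.2195],"yaw":0}]'
python3 -m pendant '[{"offset":[0,0,0],"yaw":0},{"offset":[0.006,0,0],"yaw":0},{"offset":[0.012,0,0],"yaw":0},{"offset":[0.018,0,0],"yaw":0},{"offset":[0.025,0,0],"yaw":0},{"offset":[0.025,0,0],"yaw":0},{"offset":[0.025,0,0],"yaw":0}]'
python3 -m pendant '[{"offset":[0.004,0,0],"yaw":0},{"offset":[0.004,0,0],"yaw":0}]'
```

```text
time: 22.58
eef_pos: [0.6414, -0.0485, 0.1245]
tcp_rot: [0.193, 1.565, -0.193]
ft_force: [-0.4, 0.7, -4.8]
finger_gap: 0.496
time: 23.45
eef_pos: [0.6433, -0.0492, 0.1014]
tcp_rot: [0.193, 1.562, -0.193]
ft_force: [0.4, -0.8, -4.9]
finger_gap: 0.489
time: 23.7
eef_pos: [0.643, -0.0492, 0.097]
tcp_rot: [0.193, 1.563, -0.193]
ft_force: [0.8, 0.4, -4.3]
finger_gap: 0.501
```

```bash
python3 -m pendant '[{"offset":[0.002,0,0],"yaw":0},{"offset":[0.003,0,0],"yaw":0},{"offset":[0.003,0,0],"yaw":0}]'
python3 -m pendant '[{"offset":[0.001,0,0],"yaw":0},{"offset":[0.001,0,0],"yaw":0}]'
```

```text
time: 24.08
eef_pos: [0.6433, -0.0492, 0.0953]
tcp_rot: [0.193, 1.561, -0.193]
ft_force: [-4.9, 1.1, 11.8]
finger_gap: 0.498
time: 24.32
eef_pos: [0.6434, -0.0492, 0.0953]
tcp_rot: [0.193, 1.561, -0.193]
ft_force: [-9.3, 1.8, 26.2]
finger_gap: 0.495
```

Contact is 44 mm above the first, so it is home. Release, then wheel_68.

```bash
python3 -m pendant '[{"offset":[0,0,0],"yaw":0},{"offset":[0,0,0],"yaw":0},{"offset":[0,0,0],"yaw":0},{"offset":[0,0,0],"yaw":0},{"offset":[-0.04,0,0],"yaw":0},{"offset":[-0.09,0,0],"yaw":0},{"offset":[-0.12,0,0],"yaw":0},{"offset":[-0.12,0,0],"yaw":0}]' 1
python3 - <<'E'
from h import *
print(go([.465,.184,.2]))
E
```

```text
time: 25.32
eef_pos: [0.6446, -0.0494, 0.2159]
tcp_rot: [0.193, 1.558, -0.193]
ft_force: [-0.2, 0.0, -0.2]
finger_gap: 0.994
[ 0.015   0.1826 -0.231 ]
```

```bash
python3 -m pendant '[{"offset":[0,0.182,-0.231],"yaw":0},{"offset":[0,0.182,-0.231],"yaw":0},{"offset":[0,0.182,-0.231],"yaw":0},{"offset":[0,0.182,-0.231],"yaw":0},{"offset":[0,0.182,-0.231],"yaw":0},{"offset":[0.014,0.182,-0.231],"yaw":0},{"offset":[0.014,0.182,-0.231],"yaw":0},{"offset":[0.014,0.182,-0.231],"yaw":0}]'
python3 - <<'E'
from h import *
p=locate("wrist",["wheel_68"],.012,(.472,.184)); locate("side",["wheel_68"],.012,(.472,.184)); 
print(go([.472,.184,.025]),r.observe()["eef_pos"])
p=pic("side"); cv2.imwrite("pics/s4.png",p["color"][150:470,180:460].repeat(2,0).repeat(2,1))
E
```

```text
time: 26.32
eef_pos: [0.464, 0.1828, 0.199]
tcp_rot: [0.194, 1.563, -0.194]
ft_force: [-0.1, -0.0, 0.1]
finger_gap: 1.002
wrist wheel_68 0.63 [472.  187.1] [66.9 68.6]
side wheel_68 0.89 [472.1 196. ] [ 64.4 108.4]
[0.1744 0.0029 0.0076] [0.46391408 0.18299907 0.19940819]
```

View pics/s4.png

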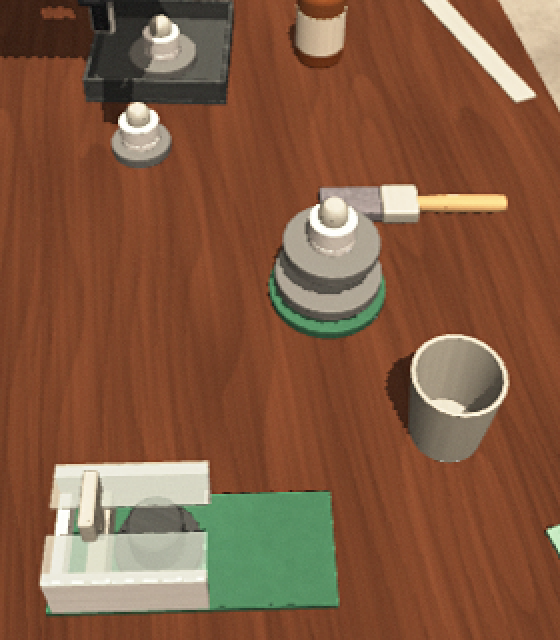

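Two wheels are stacked neatly (image 240–330, 330). Wheel_68 is at (0.472, 0.186).

```bash
python3 -m pendant '[{"offset":[0.02,0.005,0.007],"yaw":0},{"offset":[0.08,0.005,0.007],"yaw":0},{"offset":[0.14,0.005,0.007],"yaw":0},{"offset":[0.173,0.005,0.007],"yaw":0},{"offset":[0.173,0.005,0.007],"yaw":0},{"offset":[0.173,0.005,0.007],"yaw":0}]'
python3 -m pendant '[{"offset":[0,0,0],"yaw":0},{"offset":[0,0,0],"yaw":0},{"offset":[0,0,0],"yaw":0},{"offset":[0,0,0],"yaw":0},{"offset":[0,0,0],"yaw":0},{"offset":[0,0,0],"yaw":0},{"offset":[-0.06,0,0],"yaw":0},{"offset":[-0.12,0,0],"yaw":0}]' 0 60
python3 -m pendant '[{"offset":[-0.06,0,0],"yaw":0},{"offset":[-0.07,0,0],"yaw":0},{"offset":[-0.07,0,0],"yaw":0},{"offset":[-0.07,0,0],"yaw":0}]'
python3 - <<'E'
from h import *
print(go([.6428,-.0493,.215]),r.observe()["eef_pos"])
E
```

```text
time: 27.32
eef_pos: [0.4722, 0.1868, 0.0274]
tcp_rot: [0.193, 1.561, -0.193]
ft_force: [0.1, -0.1, 0.2]
finger_gap: 0.999
time: 28.32
eef_pos: [0.4707, 0.1865, 0.1475]
tcp_rot: [0.192, 1.564, -0.194]
ft_force: [0.7, 0.9, -3.0]
finger_gap: 0.496
time: 28.82
eef_pos: [0.4703, 0.1863, 0.2146]
tcp_rot: [0.192, 1.565, -0.194]
ft_force: [-0.3, -1.0, -4.0]
finger_gap: 0.493
[-0.0007 -0.1866  0.2246] [0.4703383  0.18630863 0.21456022]
```

```bash
python3 -m pendant '[{"offset":[0,-0.1866,0.2246],"yaw":0},{"offset":[0,-0.1866,0.2246],"yaw":0},{"offset":[0,-0.1866,0.2246],"yaw":0},{"offset":[0,-0.1866,0.2246],"yaw":0},{"offset":[0,-0.1866,0.2246],"yaw":0},{"offset":[0,-0.1866,0.2246],"yaw":0},{"offset":[0,-0.1866,0.2246],"yaw":0},{"offset":[0.04,-0.1866,0.2246],"yaw":0}]'
python3 -m pendant '[{"offset":[0,0,0],"yaw":0},{"offset":[0.006,0,0],"yaw":0},{"offset":[0.012,0,0],"yaw":0},{"offset":[0.018,0,0],"yaw":0},{"offset":[0.025,0,0],"yaw":0},{"offset":[0.03,0,0],"yaw":0},{"offset":[0.03,0,0],"yaw":0},{"offset":[0.03,0,0],"yaw":0}]'
```

```text
time: 29.82
eef_pos: [0.645, -0.0482, 0.1775]
tcp_rot: [0.192, 1.558, -0.192]
ft_force: [0.1, -0.6, -3.9]
finger_gap: 0.496
time: 30.82
eef_pos: [0.644, -0.049, 0.1464]
tcp_rot: [0.193, 1.562, -0.193]
ft_force: [0.5, -0.6, -2.6]
finger_gap: 0.495
```

```bash
python3 -m pendant '[{"offset":[0.003,0,-0.001],"yaw":0},{"offset":[0.006,0,-0.001],"yaw":0},{"offset":[0.006,0,-0.001],"yaw":0},{"offset":[0.006,0,-0.001],"yaw":0}]'
python3 -m pendant '[{"offset":[0.002,0,0],"yaw":0},{"offset":[0.002,0,0],"yaw":0},{"offset":[0.002,0,0],"yaw":0}]'
```

```text
time: 31.32
eef_pos: [0.6429, -0.0487, 0.1403]
tcp_rot: [0.193, 1.562, -0.193]
ft_force: [0.3, -0.3, -4.0]
finger_gap: 0.493
time: 31.7
eef_pos: [0.6434, -0.0488, 0.1397]
tcp_rot: [0.193, 1.561, -0.193]
ft_force: [-5.6, 0.3, 15.5]
finger_gap: 0.497
```

Contact at 0.1397 m, another 44 mm up. Release and check.

```bash
python3 -m pendant '[{"offset":[0,0,0],"yaw":0},{"offset":[0,0,0],"yaw":0},{"offset":[0,0,0],"yaw":0},{"offset":[0,0,0],"yaw":0},{"offset":[-0.04,0,0],"yaw":0},{"offset":[-0.09,0,0],"yaw":0},{"offset":[-0.11,0,0],"yaw":0},{"offset":[-0.11,0,0],"yaw":0}]' 1
python3 - <<'E'
from h import *
s=r.observe();M=R.from_rotvec(s["tcp_rot"]).as_matrix();print(M.round(3))
t=go([.377,-.281,.2]);print(t)
print((R.from_rotvec(s["tcp_rot"])*R.from_euler("x",.12)).as_matrix()[:,2].round(3))
print(s["q"])
E
```

```text
time: 32.7
eef_pos: [0.6438, -0.0488, 0.2501]
tcp_rot: [0.193, 1.559, -0.193]
ft_force: [0.3, -0.6, -0.6]
finger_gap: 1.001
[[ 0.003  0.243  0.97 ]
 [-0.     0.97  -0.243]
 [-1.     0.     0.003]]
[ 0.0493 -0.2902 -0.2024]
[ 0.934 -0.358  0.003]
[-1.22609213e-01  4.62515386e-01  1.59796121e+00  9.08923645e-06
  1.07788639e+00 -1.44761835e+00]
```

```bash
python3 -m pendant '[{"offset":[0,-0.29,-0.2024],"yaw":-0.12},{"offset":[0,-0.29,-0.2024],"yaw":-0.12},{"offset":[0,-0.29,-0.2024],"yaw":-0.12},{"offset":[0,-0.29,-0.2024],"yaw":-0.12},{"offset":[0,-0.29,-0.2024],"yaw":-0.12},{"offset":[0,-0.29,-0.2024],"yaw":-0.12},{"offset":[0,-0.29,-0.2024],"yaw":-0.12},{"offset":[0,-0.29,-0.2024],"yaw":-0.12}]' 0
python3 - <<'E'
from h import *
p=pic("wrist"); cv2.imwrite("pics/w5.png",p["color"])
for t,z in (("ejector_pad",.088),("cap_holder",0),("end_cap",.008)):
  for d in r.landmark_of(t,p)[:1]: print(t,round(d["conf"],2),np.round(d["at"]),onz(p,d["at"],z).round(4))
s=pic("side"); cv2.imwrite("pics/s5.png",s["color"][180:330,250:450].repeat(3,0).repeat(3,1))
for t,z in (("ejector_pad",.088),("cap_holder",0)):
  for d in r.landmark_of(t,s)[:1]: print(t,round(d["conf"],2),np.round(d["at"]),onz(s,d["at"],z).round(4))
print(go([.377,-.281,.085]),R.from_rotvec(r.observe()["tcp_rot"]).as_matrix()[:,2].round(3),r.observe()["eef_pos"])
E
```

```text
time: 33.7
eef_pos: [0.376, -0.2805, 0.2477]
tcp_rot: [0.1, 1.569, -0.099]
ft_force: [0.8, 0.3, 0.0]
finger_gap: -0.001
ejector_pad 0.87 [261. 318.] [ 0.4031 -0.2812  0.088 ]
cap_holder 0.67 [309. 317.] [ 0.4991 -0.2936  0.    ]
end_cap 0.51 [285. 317.] [ 0.4619 -0.2894  0.008 ]
ejector_pad 0.96 [404. 222.] [ 0.4096 -0.2847  0.088 ]
cap_holder 0.75 [428. 283.] [ 0.4945 -0.2951  0.    ]
[ 0.1632 -0.0006  0.0007] [ 0.992 -0.124 -0.   ] [ 0.3764181  -0.28032675  0.24819731]
```

View pics/s5.png

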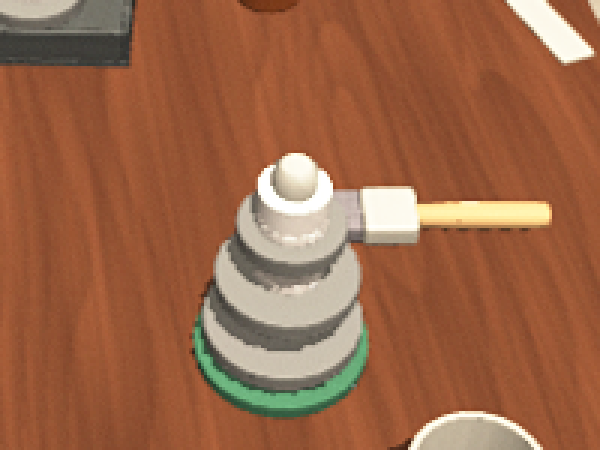

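View pics/w5.png

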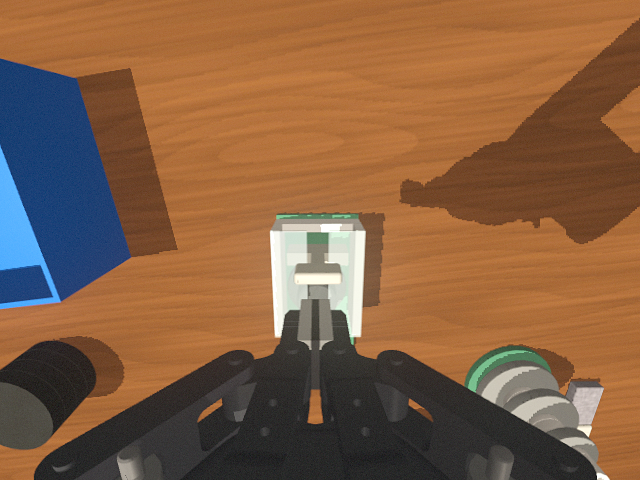

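The stack is good. The fingers line up with the paddle (273,318), with ~18 mm clearance. Descending behind it, then pushing.

```bash
python3 -m pendant '[{"offset":[0.06,0,-0.003],"yaw":0},{"offset":[0.12,0,-0.003],"yaw":0},{"offset":[0.155,0,-0.003],"yaw":0},{"offset":[0.163,0,-0.003],"yaw":0},{"offset":[0.163,0,-0.003],"yaw":0},{"offset":[0.163,0,-0.003],"yaw":0}]'
python3 -m pendant '[{"offset":[0,0,0.015],"yaw":0},{"offset":[0,0,0.025],"yaw":0},{"offset":[0,0,0.035],"yaw":0},{"offset":[0,0,0.045],"yaw":0},{"offset":[0,0,0.055],"yaw":0},{"offset":[0,0,0.065],"yaw":0},{"offset":[0,0,0.075],"yaw":0},{"offset":[0,0,0.085],"yaw":0}]'
python3 -m pendant '[{"offset":[0,0,0.008],"yaw":0},{"offset":[0,0,0.012],"yaw":0},{"offset":[0,0,0.012],"yaw":0}]'
```

```text
time: 34.8
eef_pos: [0.3739, -0.281, 0.0867]
tcp_rot: [0.098, 1.567, -0.1]
ft_force: [-0.5, 1.2, -0.0]
finger_gap: 0.0
time: 35.8
eef_pos: [0.4572, -0.2907, 0.0853]
tcp_rot: [0.099, 1.57, -0.098]
ft_force: [-9.8, -0.3, 7.1]
finger_gap: 0.003
time: 36.17
eef_pos: [0.4693, -0.2922, 0.0852]
tcp_rot: [0.099, 1.57, -0.098]
ft_force: [-4.6, 1.3, 3.9]
finger_gap: -0.001
```

```bash
python3 -m pendant '[{"offset":[0,0,0.005],"yaw":0},{"offset":[0,0,0.009],"yaw":0},{"offset":[0,0,0.009],"yaw":0}]'
python3 -m pendant '[{"offset":[0,0,0.003],"yaw":0},{"offset":[0,0,0.003],"yaw":0}]'
```

```text
time: 36.55
eef_pos: [0.4781, -0.2933, 0.0852]
tcp_rot: [0.099, 1.57, -0.098]
ft_force: [-5.0, 0.8, 3.6]
finger_gap: 0.002
time: 36.8
eef_pos: [0.481, -0.2936, 0.0851]
tcp_rot: [0.099, 1.57, -0.098]
ft_force: [-5.3, 1.1, 2.7]
finger_gap: -0.001
```

```bash
python3 -m pendant '[{"offset":[0,0,0.003],"yaw":0},{"offset":[0,0,0.003],"yaw":0}]'
python3 -m pendant '[{"offset":[0,0,0.002],"yaw":0},{"offset":[0,0,0.002],"yaw":0}]'
```

```text
time: 37.05
eef_pos: [0.4821, -0.2936, 0.0851]
tcp_rot: [0.1, 1.573, -0.097]
ft_force: [-19.0, -2.1, 12.1]
finger_gap: -0.003
time: 37.3
eef_pos: [0.4823, -0.2935, 0.0851]
tcp_rot: [0.1, 1.576, -0.096]
ft_force: [-30.2, -3.8, 20.8]
finger_gap: -0.002
```

End stop reached. Retreat and look for the cap.

```bash
python3 -m pendant '[{"offset":[0,0,-0.015],"yaw":0},{"offset":[0,0,-0.035],"yaw":0},{"offset":[0,0,-0.055],"yaw":0},{"offset":[0,0,-0.075],"yaw":0},{"offset":[0,0,-0.095],"yaw":0},{"offset":[0,0,-0.113],"yaw":0},{"offset":[0,0,-0.113],"yaw":0},{"offset":[-0.06,0,-0.113],"yaw":0}]'
python3 -m pendant '[{"offset":[-0.06,0,0],"yaw":0},{"offset":[-0.08,0,0.05],"yaw":0},{"offset":[-0.08,0,0.1],"yaw":0},{"offset":[-0.08,0,0.13],"yaw":0},{"offset":[-0.08,0,0.13],"yaw":0},{"offset":[-0.08,0,0.13],"yaw":0}]' 1
python3 - <<'E'
from h import *
for n in ("wrist","top","side"):
  p=locate(n,["end_cap"],.02,(.543,-.301),.08)
  for d in r.landmark_of("end_cap",p)[:1]: print(n,round(d["conf"],2),np.round(d["at"]),onz(p,d["at"],.008).round(4))
  if n=="wrist": cv2.imwrite("pics/w6.png",p["color"])
print(go([.543,-.301,.033]),r.observe()["eef_pos"])
E
```

```text
time: 38.3
eef_pos: [0.3729, -0.2794, 0.1431]
tcp_rot: [0.102, 1.574, -0.096]
ft_force: [1.6, -0.6, 0.4]
finger_gap: -0.001
time: 39.05
eef_pos: [0.5027, -0.2965, 0.2251]
tcp_rot: [0.099, 1.569, -0.098]
ft_force: [-0.9, -0.7, 0.7]
finger_gap: 1.0
wrist end_cap 0.56 [ 541.3 -302.3] [67.2 74.2]
wrist 0.85 [255. 314.] [ 0.5422 -0.3034  0.008 ]
top end_cap 0.72 [ 543.6 -298.4] [54. 72.]
top 0.88 [265. 480.] [ 0.5432 -0.3043  0.008 ]
side end_cap 0.98 [ 539.5 -301.1] [68.1 78.2]
side 0.85 [421. 311.] [ 0.5403 -0.2945  0.008 ]
[0.1925 0.001  0.0403] [ 0.50282868 -0.2968964   0.22544667]
```

View pics/w6.png

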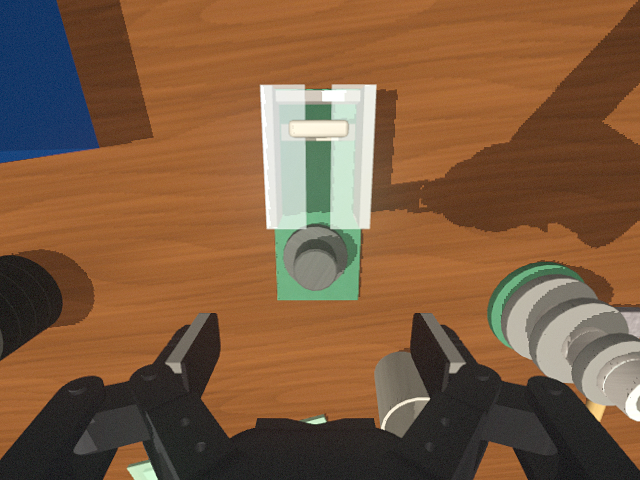

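The cap is on the ledge (255,315), at (0.542, -0.302). The slide has returned. Grasping the cap.

```bash
python3 -m pendant '[{"offset":[0.04,0,0.0395],"yaw":0},{"offset":[0.10,0,0.0395],"yaw":0},{"offset":[0.155,0,0.0395],"yaw":0},{"offset":[0.18,0,0.0395],"yaw":0},{"offset":[0.189,0,0.0395],"yaw":0},{"offset":[0.189,0,0.0395],"yaw":0},{"offset":[0.189,0,0.0395],"yaw":0}]'
python3 -m pendant '[{"offset":[0,0,0],"yaw":0},{"offset":[0,0,0],"yaw":0},{"offset":[0,0,0],"yaw":0},{"offset":[0,0,0],"yaw":0},{"offset":[0,0,0],"yaw":0},{"offset":[0,0,0],"yaw":0},{"offset":[-0.06,0,0],"yaw":0},{"offset":[-0.12,0,0],"yaw":0}]' 0 60
python3 -m pendant '[{"offset":[-0.06,0,0],"yaw":0},{"offset":[-0.10,0,0],"yaw":0},{"offset":[-0.10,0,0],"yaw":0},{"offset":[-0.10,0,0],"yaw":0}]'
python3 - <<'E'
from h import *
print(go([.6429,-.0489,.255]),r.observe()["eef_pos"])
E
```

```text
time: 40.38
eef_pos: [0.543, -0.3023, 0.0377]
tcp_rot: [0.098, 1.567, -0.1]
ft_force: [0.4, -0.6, 0.9]
finger_gap: 0.999
time: 41.38
eef_pos: [0.5415, -0.3014, 0.1571]
tcp_rot: [0.1, 1.57, -0.098]
ft_force: [1.7, -0.5, -2.6]
finger_gap: 0.496
time: 41.88
eef_pos: [0.5416, -0.3014, 0.2554]
tcp_rot: [0.099, 1.57, -0.098]
ft_force: [0.4, -1.1, -2.6]
finger_gap: 0.496
[0.0005 0.2632 0.0688] [ 0.54158141 -0.30141455  0.2554095 ]
```

```bash
python3 -m pendant '[{"offset":[0,0.263,0.0688],"yaw":0},{"offset":[0,0.263,0.0688],"yaw":0},{"offset":[0,0.263,0.0688],"yaw":0},{"offset":[0,0.263,0.0688],"yaw":0},{"offset":[0,0.263,0.0688],"yaw":0},{"offset":[0,0.263,0.0688],"yaw":0},{"offset":[0,0.263,0.0688],"yaw":0},{"offset":[0.035,0.263,0.0688],"yaw":0}]'
python3 -m pendant '[{"offset":[0,0,0],"yaw":0},{"offset":[0.006,0,0],"yaw":0},{"offset":[0.012,0,0],"yaw":0},{"offset":[0.018,0,0],"yaw":0},{"offset":[0.024,0,0],"yaw":0},{"offset":[0.028,0,0],"yaw":0},{"offset":[0.028,0,0],"yaw":0},{"offset":[0.028,0,0],"yaw":0}]'
```

```text
time: 42.88
eef_pos: [0.6446, -0.0513, 0.2229]
tcp_rot: [0.099, 1.564, -0.1]
ft_force: [1.0, -0.2, -3.4]
finger_gap: 0.497
time: 43.88
eef_pos: [0.6435, -0.0494, 0.1935]
tcp_rot: [0.099, 1.568, -0.099]
ft_force: [-0.8, 1.2, -3.0]
finger_gap: 0.495
```

```bash
python3 -m pendant '[{"offset":[0.003,0,0],"yaw":0},{"offset":[0.006,0,0],"yaw":0},{"offset":[0.006,0,0],"yaw":0},{"offset":[0.006,0,0],"yaw":0}]'
python3 -m pendant '[{"offset":[0.002,0,0],"yaw":0},{"offset":[0.002,0,0],"yaw":0},{"offset":[0.002,0,0],"yaw":0}]'
```

```text
time: 44.38
eef_pos: [0.6434, -0.0495, 0.1873]
tcp_rot: [0.099, 1.569, -0.099]
ft_force: [-0.1, 0.3, -2.4]
finger_gap: 0.491
time: 44.75
eef_pos: [0.6434, -0.0495, 0.1852]
tcp_rot: [0.099, 1.569, -0.099]
ft_force: [0.7, 0.3, -3.3]
finger_gap: 0.496
```

```bash
python3 -m pendant '[{"offset":[0.002,0,0],"yaw":0},{"offset":[0.002,0,0],"yaw":0},{"offset":[0.002,0,0],"yaw":0}]'
```

```text
time: 45.12
eef_pos: [0.6441, -0.0495, 0.1851]
tcp_rot: [0.099, 1.566, -0.099]
ft_force: [-5.7, 0.6, 19.8]
finger_gap: 0.494
```

Contact at 0.1851 as expected (0.156 + 0.029). Release, lift, retreat, check.

```bash
python3 -m pendant '[{"offset":[0,0,0],"yaw":0},{"offset":[0,0,0],"yaw":0},{"offset":[0,0,0],"yaw":0},{"offset":[0,0,0],"yaw":0},{"offset":[-0.04,0,0],"yaw":0},{"offset":[-0.09,0,0],"yaw":0},{"offset":[-0.10,0,0],"yaw":0},{"offset":[-0.10,0,-0.06],"yaw":0}]' 1
python3 -m pendant '[{"offset":[0,0,-0.06],"yaw":0},{"offset":[0,0,-0.12],"yaw":0},{"offset":[0,0,-0.12],"yaw":0},{"offset":[0,0,-0.12],"yaw":0}]'
python3 - <<'E'
from h import *
s=pic("side"); w=pic("wrist")
for c,n in ((s,"side"),(w,"wrist")):
  for t in("worn_wheel","end_cap"):
    for d in r.landmark_of(t,c)[:2]: print(n,t,round(d["conf"],2),np.round(d["at"]))
  print(n,"expected cap origin",proj(c,[.642,-.049,.156]).round(), "cap top",proj(c,[.642,-.049,.208]).round())
a=s["color"][140:420,200:480]; b=w["color"]
cv2.imwrite("pics/f.png",np.hstack([cv2.resize(a,(400,400)),cv2.resize(b,(400,400))]))
E
```

```text
time: 46.12
eef_pos: [0.5862, -0.0424, 0.2836]
tcp_rot: [0.099, 1.565, -0.099]
ft_force: [-0.5, 0.2, -0.7]
finger_gap: 0.994
time: 46.62
eef_pos: [0.4653, -0.0269, 0.2834]
tcp_rot: [0.099, 1.568, -0.099]
ft_force: [1.5, 0.8, 0.2]
finger_gap: 0.999
side worn_wheel 0.88 [172. 247.]
side end_cap 0.86 [240. 348.]
side end_cap 0.53 [426. 283.]
side expected cap origin [[242. 348.]] cap top [[220. 349.]]
wrist worn_wheel 0.84 [183. 629.]
wrist end_cap 0.68 [418. 315.]
wrist expected cap origin [[415. 316.]] cap top [[463. 316.]]
```

View pics/f.png

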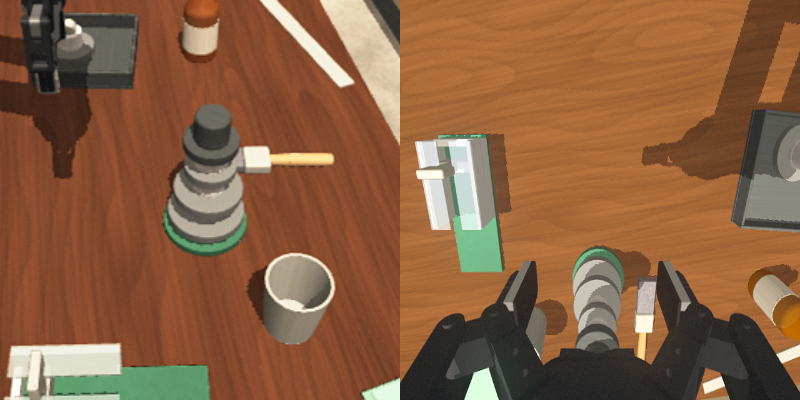

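The stack and cap are as expected, but the worn wheel seems shifted in the tray; checking with the top camera.

Run:
```python
from h import *
p=pic("top")
for t,z in(("worn_wheel",.015),("end_cap",.165),("wheel_104",.015)):
    for d in r.cut_out(t,p)[:2]: print(t,round(d["conf"],2),np.round(d["at"]),*circ(p,d["mask"],z))
cv2.imwrite("pics/t3.png",p["color"][120:360,80:480].repeat(2,0).repeat(2,1))
```

```text
worn_wheel 0.72 [221. 342.] [647.3 -13.9] [37.5 72.3]
worn_wheel 0.57 [287. 171.] [480.6 359.7] [82.1 83. ]
end_cap 0.59 [204. 369.] [641.3 -52.6] [65.7 70.5]
end_cap 0.47 [268. 182.] [503.2 305.5] [171.9 179.6]
wheel_104 0.96 [225. 358.] [655.8 -59. ] [ 90.1 100.1]
wheel_104 0.71 [233. 354.] [649.6 -56.6] [101.8 111.5]
```

View pics/t3.png

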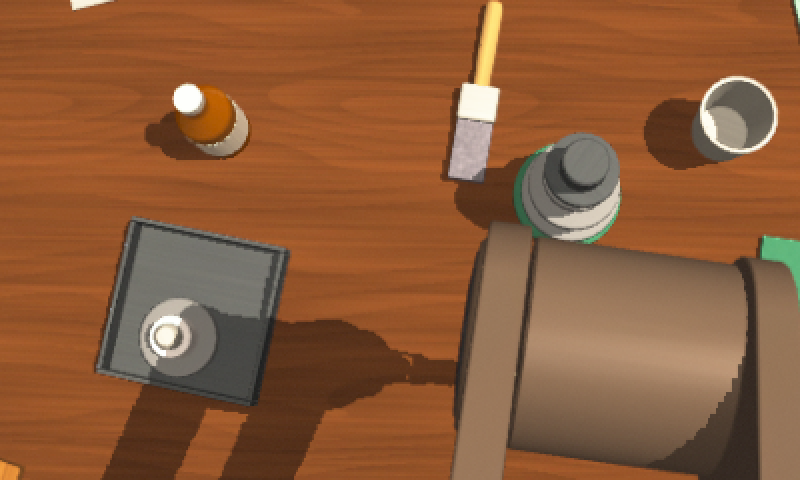

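The worn wheel was knocked ~3 cm but still lies flat inside the tray (336,178 in the crop). Stack complete, bystanders untouched. Handing in.

```bash
python3 -c "
from cell import r
print(r.observe()['time']); print(r.hand_in())"
```

```text
47.125
the job is handed in; nothing more can be done
None
```

I handed the job in at 47 s. The spindle now carries wheels 104, 92 and 68 with the end cap on top, and the worn wheel is in the scrap tray. wheel_80 was not in the scene.

- **Order:** the worn wheel went into the tray first, then the three wheels were stacked largest to smallest. Only after that did I push the ejector to its end stop and seat the cap. The slide returned on its own.
- **Seating:** the wheels came to rest at TCP heights 0.051, 0.095 and 0.140 m, which are the expected 44 mm steps. The cap stopped at 0.185 m, as predicted. The final side and wrist views put the cap within about 3 px of its expected fully home position.
- **Worn wheel:** at the last check it lay about 33 mm from where I put it. It had been knocked aside without the gripper near it. It was still flat inside the tray, so I left it.
- **Bystanders:** in the last top and side pictures the bottle, brush and pot appear where they started.
- **Disagreements:** in the last top view, the detection network gave low-confidence false hits for the worn wheel and the wheels. These were partly hidden parts of the stack and were overruled by the picture. The handed-in job reported no verdict.

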